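# Empty the drop-bottom ring hopper at the polishing bench

## Robot

A 6-joint arm with a two-finger parallel gripper is mounted at the origin on the work surface. World frame = base frame: x ahead of the robot, y to its left, z up, the work surface at z = 0. Lengths are in m, angles in rad, forces in N, time in s.
With the tool pointing down it reaches from about 0.35 to 0.85 m from the base axis. Payload 8.1 kg.
Tool frame: the origin (TCP) lies between the finger pads; the fingertips stand 11 mm ahead of it and the grasp point (between the pads) lies 8 mm behind it (robot.tips_ahead is the distance from the TCP to the fingertips, in m); z points along the fingers, y is the line along which they close (so a half turn about z gives the same grasp; the last joint's range is limited). The gripper opens to 93 mm and grips with 3 to 60 N. Pads are 15 mm wide; open, the fingers measure 128 mm over their backs; the gripper's body (75 mm by 188 mm) begins 65 mm behind the grasp point.
Start: joints at [-1.383, 0.13, 1.488, -0, 1.523, -0.085], TCP at [0.162, -0.578, 0.23] pointing down, gripper open.
Joint ranges: [-2.96, 2.96], [-0.89, 2.26], [0.02, 2.5], [-1.34, 4.48], [0, 2.73], [-2.66, 2.66]. Speed limits (rad/s): [2.39, 2.39, 2.79, 3.14, 3.14, 3.14].

## Interface

Orientations are given as a rotation vector (axis times angle).
In Python, from plant import robot gives the robot as it stands. The module is installed in compiled form; this text tells all that it offers.
- The arm moves only by the tool move_arm, never from a script. Its argument "deltas" is one flat list of numbers, 7 for each row, row after row: the shift along the tool's x, y, z in m, then the turn, a rotation vector about the tool's x, y, z in rad, then the opening, from 0 (shut) to 1 (fully open). A call has 1 to 12 rows; each row is the pose to reach, as a shift and turn from the pose commanded when the call began, along the tool's axes at that moment; what a row does not reach only later rows make up. A row lasts 1/8 s, in which the tool goes at most 62.5 mm and 10.7 degrees, less where a joint would pass 70% of its speed; a pose out of reach is approached as far as the arm can. A call with a gripper value outside its range is refused whole. The fingers move at their own pace and stop on an object; "squeeze" is the grip in N (left out, the last holds). Time passes only in rows, so rows that repeat a pose let the fingers close. It gives the time, the measured TCP pose, the force, the opening and the grip force at its end, in the units of the state.
- robot.read_state(): the state, without advancing time (a new reading comes with each control period).
- robot.read_camera(name): name is "scene" or "top" or "wrist"; returns (picture, depth): 400x640x3 uint8, red, green, blue; 400x640 float32, m along the optical axis (not along the pixel's ray), 0 where there is no reading.
- robot.camera_model(name): a dict with "K" (3x3 intrinsics, pixels), "R" (3x3) and "t" (3): a world point X has camera coordinates R X + t; the wrist camera has in their place "tool_from_camera" (4x4, takes a point from camera to tool coordinates, whose origin is the TCP and whose axes are the flange's). Camera axes: x right, y down, z forward; pixel columns grow to the right and rows downward; lengths in m; the calibration is good to about 2 mm. A picture is of the moment at which its call begins: read the wrist's pose just before it. camera_model takes no time and is no camera call.
- robot.close_job(): hands the job in; it is judged then, once.
Trained networks look in the newest picture that a camera, given by its name, has taken for a name from the list of things; names that differ only in an ending like _2 or _b are one class to them, and where a whole thing is asked for, a point or a joint stands for the part that bears it (a point fixed in the world has none). Each returns a list of dicts, best first, with "confidence" (0 to 1); they miss things now and then, are a little off and sometimes report something else, mostly with a low value. They report only what shows in the picture. A call takes as long as a camera call.
- robot.recognise(camera, label): "uv" ([column, row] in pixels, amid what is visible of it).
The state is a dict: "t": time; "q": joint angles; "dq": joint speeds; "joint_torque": joint torques, N m; "tool_pos": TCP position; "orientation": TCP orientation; "force": force on the tool from outside, world axes, zero at the start; "wrist_torque": the same for the moment, N m; "opening": finger opening in m; "gripper_force": force on a finger pad.
Only numpy, scipy, OpenCV 4.12 (cv2) and the standard library are available. Lean on these libraries where they do the work, as an engineer would, in place of code of your own. Each camera call takes 0.05 s, during which the arm holds its last target. There are 200 camera calls.

## Task

Carry the blue drop-bottom hopper of ring castings by its handle and set it down gently, upright and fully home, in the yellow-guided seat of the discharge stand, and let go of it. Then draw its slide bolt and throw the red-knobbed lever to swing the trap door wide open so that all five rings drop into the tray below; finally swing the trap door fully shut again and push the bolt fully home, leaving the hopper in its seat and the other things on the bench where they are.

Things in the scene. Friction and masses are not known exactly. Their poses are not given: they have to be found in the camera images.
- hopper: the loose blue sheet-metal hopper, about 0.8 kg in all, an open-topped square box 104 mm square outside and 95 mm high, with an aluminium foot flange 120 mm square and 6 mm thick at the bottom. Origin: centre of its underside; z up. A steel bail handle arches over it, in the plane x = 0; the bolt runs along its -x wall and the lever stands outside its +y wall. All further offsets are in this frame.
- bail (a point): the middle of the bail handle, 132 mm above the hopper's underside and 37 mm above its rim; axes as the hopper's. The handle's top is a straight round bar 12 mm thick running 28 mm either way along the hopper's y; grip it from above with the fingers closing along the hopper's x.
- gate (a joint): angle of the trap door and lever, one rigid part: 0 = shut (on its stop), 1.15 rad = wide open (on its stop). It turns about the hopper's +y axis through (-46, *, 20) mm. The 92 mm long door swings down from the hopper's -x side while the lever swings towards hopper +x. The hinge is stiff (0.08 N m): it stays where it is left, loaded or empty. With the bolt home it cannot turn.
- gate_hinge (a point): the point on the gate's hinge axis at the lever: hopper frame (-46, 80, 20) mm; axes as the hopper's.
- lever_knob (a point): centre of the red ball, 20 mm in diameter, on top of the lever, 105 mm from the hinge axis. Shut: hopper frame (-64, 80, 123) mm (lever leaning 10 degrees to -x); wide open: about (41, 80, 79) mm. The lever is a 10 mm round rod below it, its inner side 23 mm clear of the hopper's wall. It can be pushed or straddled from above with the fingers; about 1 N moves it.
- bolt (a joint): slide bolt: 0 = fully home (latched, its end crossing 12 mm past the lever's middle on the lever's +x side), 0.026 m = fully drawn, its end then 9 mm short of the lever. It slides along the hopper's -y as it is drawn; rubs with 1.2 N and stays where left. Starts 0 to 4 mm from home. Push it home only once the gate is shut, else it bars the lever.
- bolt_knob (a point): middle of the bolt's upright black knob, a cylinder 14 mm in diameter standing up to 132 mm above the hopper's underside; bolt home: hopper frame (-49.5, -22, 118) mm; drawn: (-49.5, -48, 118) mm. Axes as the hopper's.
- seat (a point): centre of the discharge stand's seat, 115 mm above the bench; z up. The stand is fixed: 138 mm square, tray below, clear panels, an aluminium frame with a 100 mm square opening on top. Four yellow guides, flared outwards and 22 mm high at most above the frame, one at the middle of each side, leave 2.5 mm play round the hopper's 120 mm foot, whose sides must lie along the stand's x and y (any of the four ways round). Fully home the hopper's underside is at this point.
- tray (a point): centre of the catch tray's floor in the stand, 6 mm above the bench, 130 mm square inside.
- ring0: silver ring casting, 24 mm outside, 18 mm inside, 7 mm high, 14 g; origin at the centre of its underside. It starts lying on the trap door in the hopper.
- ring1: silver ring casting, 24 mm outside, 18 mm inside, 7 mm high, 14 g; origin at the centre of its underside. It starts lying on the trap door in the hopper.
- ring2: silver ring casting, 24 mm outside, 18 mm inside, 7 mm high, 14 g; origin at the centre of its underside. It starts lying on the trap door in the hopper.
- ring3: silver ring casting, 24 mm outside, 18 mm inside, 7 mm high, 14 g; origin at the centre of its underside. It starts lying on the trap door in the hopper.
- ring4: silver ring casting, 24 mm outside, 18 mm inside, 7 mm high, 14 g; origin at the centre of its underside. It starts lying on the trap door in the hopper.
- wax: bystander: green bar of polishing compound, 100 x 40 x 35 mm high, origin at the centre of its underside; leave it.
- jar: bystander: amber jar with black lid, 60 mm in diameter, 75 mm high, origin at the centre of its underside; leave it.
- bench_block: bystander: steel bench block 60 x 60 x 22 mm high, origin at the centre of its underside; leave it.

How it is judged:
On the way, in this order (a step that is already met when the one before it is completed fails the run):
1. the hopper stands fully home in the seat, trap door shut, and has been let go (horizontal distance between bail and seat below 0.01 m and z of hopper in the frame of seat below 0.006 m and angle between hopper's own z axis and vertical below 0.06 rad and value of joint gate below 0.1 rad and contact force between the fingers and hopper below 0.1 N), for 0.2 s.
2. with the hopper in the seat the trap door is wide open and all five rings are in the tray (horizontal distance between bail and seat below 0.01 m and z of hopper in the frame of seat below 0.006 m and angle between hopper's own z axis and vertical below 0.06 rad and value of joint gate above 0.9 rad and horizontal distance between each of ring0, ring1, ring2, ring3, ring4 and tray below 0.08 m and z of each of ring0, ring1, ring2, ring3, ring4 in the frame of tray below 0.06 m), for 0.2 s.
At the end, for the whole second after the job is handed in: The hopper rests upright (within 3 degrees) in the seat, within 10 mm of its centre and 6 mm of its height; the trap door is shut within 0.06 rad and the bolt home within 8 mm; all five rings lie in the tray; the hopper is at rest (horizontal distance between bail and seat below 0.01 m and z of hopper in the frame of seat below 0.006 m and angle between hopper's own z axis and vertical below 0.06 rad and value of joint gate below 0.06 rad and value of joint bolt below 0.008 m and linear speed of hopper below 0.03 m/s and horizontal distance between each of ring0, ring1, ring2, ring3, ring4 and tray below 0.08 m and z of each of ring0, ring1, ring2, ring3, ring4 in the frame of tray below 0.06 m); the robot touches nothing.
It fails at once if the wax is shifted by more than 40 mm (distance of wax from where it was at the start of the episode above 0.04 m).
It fails at once if the jar is shifted by more than 40 mm (distance of jar from where it was at the start of the episode above 0.04 m).
It fails at once if the bench block is shifted by more than 40 mm (distance of bench_block from where it was at the start of the episode above 0.04 m).
It fails at once if the hopper is dropped: it moves at over 0.5 m/s with no finger on it (linear speed of hopper above 0.5 m/s and contact force between the fingers and hopper below 0.05 N).
It fails at once if the hopper is tipped by more than 40 degrees (angle between hopper's own z axis and vertical above 0.7 rad).
It also fails if it takes over 72 s, if anything falls off the work surface, if the arm or the gripper's body presses on something with over 40 N, if the wrist force passes 120 N, or if a joint passes its speed limit or range.

## Working session

There is one attempt and no reset: what is moved stays moved. The work goes in short steps, Python scripts to look and compute and a tool call to move; the robot and the scene stay as the last step left them, time stands still between calls to the robot, and variables do not carry over. Pictures are saved under pics/ and viewed, at most 10 in all, crops included, and the job is handed in when it is done.

Besides the shell and the picture viewer there is one more tool, called in YAML: its name, and indented under it one key for each argument. move_arm: Moves the arm, as the interface text tells. Its arguments: {"type":"object","properties":{"deltas":{"type":"array","items":{"type":"number"}},"squeeze":{"type":"number"}},"required":["deltas"]}

```bash
mkdir -p pics; cat > h.py <<'E'
import numpy as np, cv2
from scipy.spatial.transform import Rotation as Ro
from plant import robot
def cloud(name):
    s=robot.read_state(); im,d=robot.read_camera(name); m=robot.camera_model(name); K=np.array(m["K"])
    v,u=np.mgrid[:400,:640]
    P=np.stack([(u-K[0,2])/K[0,0]*d,(v-K[1,2])/K[1,1]*d,d],-1)
    if "R" in m: W=(P-np.array(m["t"]))@np.array(m["R"])
    else:
        T=np.array(m["tool_from_camera"]); W=P@T[:3,:3].T+T[:3,3]
        W=W@Ro.from_rotvec(s["orientation"]).as_matrix().T+np.array(s["tool_pos"])
    W[d==0]=np.nan
    return im,W
def save(im,n): cv2.imwrite("pics/"+n,im[:,:,::-1])
E
python3 - <<'E'
from h import *
print(robot.read_state())
for c in ("scene","top"):
    im,W=cloud(c); save(im,c+".png"); np.save(c+".npy",W)
    for l in "hopper bail bolt_knob lever_knob seat tray wax jar bench_block gate_hinge".split():
        for r in robot.recognise(c,l)[:2]:
            u,v=map(int,np.round(r["uv"])); print(c,l,u,v,round(r["confidence"],2),W[v,u].round(3))
E
```

```text
{'t': 0.0, 'q': array([-1.38336425e+00,  1.31171331e-01,  1.48933091e+00, -2.52877997e-05,
        1.52301290e+00, -8.54339257e-02]), 'dq': array([4.26498974e-05, 1.19054171e-03, 7.78716537e-04, 6.46082768e-06,
       6.78221022e-04, 1.07284165e-03]), 'joint_torque': array([ 4.06057501e-03, -5.59843004e+01, -4.91754520e+01,  7.71259842e-02,
        3.55444173e-02, -1.35664827e-04]), 'tool_pos': array([ 0.1615796 , -0.57722941,  0.22855303]), 'orientation': array([-3.11049809e+00, -4.27029398e-01,  1.93447471e-04]), 'force': array([-0.56003408,  0.28227418,  0.32322857]), 'wrist_torque': array([-0.0310544 , -0.01819045,  0.02300329]), 'gripper_force': 0.0, 'opening': 0.09272993055275293}
scene hopper 387 220 0.73 [0.532 0.204 0.023]
scene bail 386 217 0.57 [0.523 0.199 0.023]
scene bolt_knob 396 187 0.54 [0.498 0.209 0.111]
scene lever_knob 390 212 0.57 [0.503 0.205 0.02 ]
scene seat 228 179 0.68 [ 0.503 -0.23   0.006]
scene tray 230 175 0.69 [ 0.488 -0.231  0.005]
scene wax 243 270 0.78 [ 0.767 -0.076  0.035]
scene jar 308 275 0.98 [0.759 0.075 0.073]
scene bench_block 316 162 0.81 [ 0.395 -0.018  0.024]
scene gate_hinge 386 215 0.89 [0.517 0.198 0.023]
top hopper 258 236 0.85 [nan nan nan]
top hopper 458 226 0.43 [ 0.551 -0.231  0.004]
top bail 262 237 0.8 [0.536 0.192 0.021]
top bolt_knob 241 254 0.78 [0.498 0.218 0.103]
top lever_knob 258 239 0.91 [0.532 0.201 0.021]
top tray 458 232 0.69 [ 0.538 -0.229  0.006]
top wax 387 133 0.57 [ 0.755 -0.083  0.037]
top jar 261 236 0.69 [0.538 0.194 0.024]
top bench_block 367 317 0.87 [ 0.368 -0.024  0.025]
top bench_block 256 242 0.19 [0.525 0.205 0.022]
top gate_hinge 254 236 0.7 [0.538 0.21  0.02 ]
top gate_hinge 455 227 0.69 [ 0.549 -0.224  0.005]
```

```bash
python3 -c "
import cv2,numpy as np
a=cv2.imread('pics/scene.png');b=cv2.imread('pics/top.png')
cv2.imwrite('pics/both.png',cv2.resize(np.vstack([a,b]),(480,600)))"
```

```text
(no output)
```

View pics/top.png

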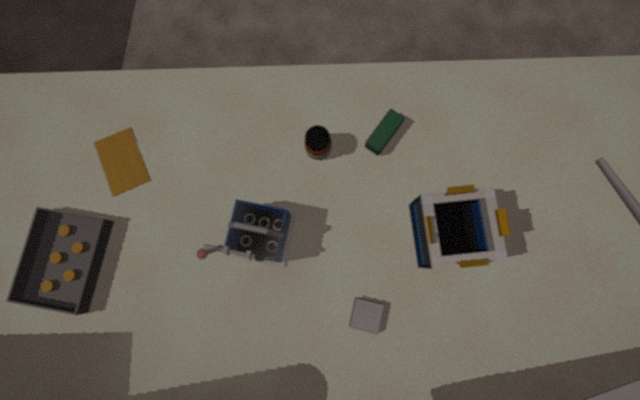

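View pics/scene.png

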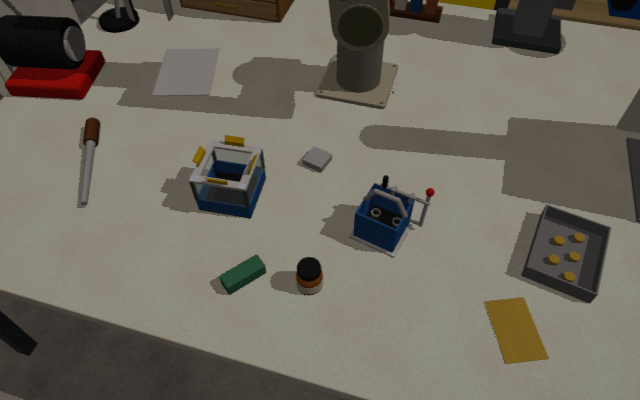

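The top view shows the hopper at about (258,232) with five rings, its lever knob at (201,253), so hopper +y points left (about world +y). The stand sits at about (460,229). Next I measure both from depth.

```bash
python3 - <<'E'
from h import *
def fit(P): 
    r=cv2.minAreaRect((P[:,:2]*1000).astype(np.float32)); return np.round(r[0],1),np.round(r[1],1),round(r[2],1),len(P)
for c in("scene","top"):
    W=np.load(c+".npy"); im=cv2.imread(f"pics/{c}.png")[:,:,::-1].astype(int)
    A=W.reshape(-1,3);C=im.reshape(-1,3)
    near=lambda x,y,r:(np.hypot(A[:,0]-x,A[:,1]-y)<r)
    h=near(.53,.21,.14); s=near(.53,-.23,.14)
    for lo,hi in((.085,.1),(.122,.145)):
        k=h&(A[:,2]>lo)&(A[:,2]<hi); print(c,"hop",lo,fit(A[k]),A[k].mean(0).round(3))
    k=h&(A[:,2]>.03)&(C[:,0]>1.6*C[:,1])&(C[:,0]>80); print("red",A[k].mean(0).round(4),k.sum())
    k=s&(A[:,2]>.108)&(A[:,2]<.120)&(C.min(1)>90); print("frame",fit(A[k]),A[k].mean(0).round(4))
    k=s&(A[:,2]>.1)&(C[:,2]<.4*C[:,0])&(C[:,0]>80)
    n,l,st,ce=cv2.connectedComponentsWithStats(k.reshape(400,640).astype(np.uint8))
    for i in range(1,n):
        if st[i,4]>15: q=A[(l==i).ravel()]; print("yel",st[i,4],q.mean(0).round(4),q.max(0).round(3))
    k=h&(A[:,2]>.122)&(A[:,2]<.15)
    n,l,st,ce=cv2.connectedComponentsWithStats(k.reshape(400,640).astype(np.uint8))
    for i in range(1,n):
        if st[i,4]>8: q=A[(l==i).ravel()]; print("hi",st[i],q.mean(0).round(4),fit(q))
E
```

```text
scene hop 0.085 (array([550.1, 210.1]), array([142.5, 108.2]), 78.3, 513) [0.551 0.198 0.093]
scene hop 0.122 (array([525.2, 226.5]), array([135.4,  69.7]), 85.4, 283) [0.532 0.213 0.132]
red [0.5045 0.2866 0.13  ] 40
frame (array([ 539.8, -199.9]), array([143.4, 141. ]), 4.2, 848) [ 0.5412 -0.2018  0.1146]
yel 110 [ 0.4735 -0.206   0.1311] [ 0.482 -0.182  0.14 ]
yel 124 [ 0.5477 -0.2667  0.1302] [ 0.574 -0.26   0.14 ]
yel 40 [ 0.5374 -0.1326  0.1326] [ 0.562 -0.126  0.139]
yel 33 [ 0.6116 -0.1941  0.134 ] [ 0.616 -0.17   0.138]
hi [383 175   6   8  39] [0.495  0.1821 0.1297] (array([494. , 182.3]), array([11.4, 14. ]), 80.8, 39)
hi [371 188  32  19 185] [0.5491 0.1963 0.134 ] (array([547.1, 195.4]), array([78. , 13.2]), 78.3, 185)
hi [426 188   9   8  59] [0.5048 0.2867 0.1288] (array([503.3, 286.7]), array([18., 17.]), 65.9, 59)
top hop 0.085 (array([542.6, 206.4]), array([136.8, 113.8]), 77.1, 474) [0.554 0.191 0.094]
top hop 0.122 (array([521.5, 222.2]), array([138.1,  68. ]), 86.7, 411) [0.527 0.21  0.134]
red [0.4989 0.285  0.1329] 32
frame (array([ 539.2, -202.6]), array([140.1, 141.5]), 4.6, 2017) [ 0.5374 -0.2062  0.115 ]
yel 157 [ 0.606  -0.1956  0.1326] [ 0.612 -0.172  0.139]
yel 256 [ 0.5443 -0.2688  0.1306] [ 0.569 -0.263  0.142]
yel 56 [ 0.5311 -0.1312  0.1368] [ 0.555 -0.127  0.139]
yel 140 [ 0.471  -0.2069  0.1332] [ 0.476 -0.183  0.139]
hi [232 222  43  13 266] [0.5435 0.1897 0.1357] (array([544.2, 191.7]), array([80.1, 11.9]), 77.0, 266)
hi [197 248  11  11  95] [0.4996 0.2828 0.1306] (array([500.2, 283.7]), array([17.6, 18.4]), 89.9, 95)
hi [255 254   8   7  50] [0.4906 0.179  0.132 ] (array([490.4, 179. ]), array([12.4, 10.9]), 89.7, 50)
```

```bash
cat >> h.py <<'E'
def delta(p,yaw,s=None):
    """tool-frame shift & turn from the measured pose to TCP p, tool straight down, tool y at world angle yaw (deg)"""
    s=s or robot.read_state(); R=Ro.from_rotvec(s["orientation"])
    a=np.radians(yaw); y=np.array([np.cos(a),np.sin(a),0]); z=np.array([0,0,-1.]); x=np.cross(y,z)
    G=Ro.from_matrix(np.stack([x,y,z],1))
    print((R.inv().apply(np.array(p)-s["tool_pos"])).round(4),(R.inv()*G).as_rotvec().round(4), "at",s["tool_pos"].round(4),"yaw",np.degrees(np.arctan2(*R.as_matrix()[[1,0],1])).round(2),"t",round(s["t"],2),"F",s["force"].round(1))
E
python3 - <<'E'
from h import *
print(np.round(robot.camera_model("wrist")["tool_from_camera"],3))
delta([.42,-.2,.33],-45);delta([.53,.195,.33],-12.5)
E
```

```text
[[-0.001 -0.963 -0.27   0.075]
 [ 1.    -0.001 -0.001  0.   ]
 [ 0.001 -0.27   0.963 -0.155]
 [ 0.     0.     0.     1.   ]]
[ 0.3505 -0.2943 -0.1003] [ 0.     -0.     -0.5126] at [ 0.1617 -0.5778  0.2296] yaw -74.37 t 1.1 F [ 0.2 -0.1  0.4]
[ 0.5629 -0.645  -0.1003] [ 0.     -0.     -1.0798] at [ 0.1617 -0.5778  0.2296] yaw -74.37 t 1.1 F [ 0.2 -0.1  0.4]
```

move_arm:
  deltas: [0.35,-0.294,-0.1,0,0,-0.51,1,0.35,-0.294,-0.1,0,0,-0.51,1,0.35,-0.294,-0.1,0,0,-0.51,1,0.35,-0.294,-0.1,0,0,-0.51,1,0.35,-0.294,-0.1,0,0,-0.51,1,0.35,-0.294,-0.1,0,0,-0.51,1,0.35,-0.294,-0.1,0,0,-0.51,1,0.56,-0.645,-0.1,0,0,-1.08,1,0.56,-0.645,-0.1,0,0,-1.08,1,0.56,-0.645,-0.1,0,0,-1.08,1,0.56,-0.645,-0.1,0,0,-1.08,1,0.56,-0.645,-0.1,0,0,-1.08,1]

```text
t: 2.6
tool_pos: [0.492, 0.0767, 0.3282]
orientation: [2.449, 1.966, 0.001]
force: [1.0, -1.0, -0.3]
opening: 0.0932
gripper_force: 0.0
```

```bash
python3 - <<'E'
from h import *
delta([.54,.215,.33],-12.5)
E
```

```text
[ 0.1454  0.017  -0.0018] [ 0.0011 -0.0001  0.0004] at [0.492  0.0767 0.3282] yaw -12.48 t 2.6 F [ 1.  -1.  -0.3]
```

move_arm:
  deltas: [0.145,0.017,-0.002,0.001,0,0,1,0.145,0.017,-0.002,0.001,0,0,1,0.145,0.017,-0.002,0.001,0,0,1,0.145,0.017,-0.002,0.001,0,0,1,0.145,0.017,-0.002,0.001,0,0,1]

```text
t: 3.22
tool_pos: [0.5395, 0.2117, 0.3298]
orientation: [-2.45, -1.966, 0.002]
force: [0.1, -0.3, -0.0]
opening: 0.0932
gripper_force: 0.0
```

```bash
cat >> h.py <<'E'
def fit(P): 
    r=cv2.minAreaRect((P[:,:2]*1000).astype(np.float32)); return np.round(r[0],1),np.round(r[1],1),round(r[2],1),len(P)
def comps(W,k,mn=15):
    n,l,st,ce=cv2.connectedComponentsWithStats(k.astype(np.uint8))
    for i in range(1,n):
        if st[i,4]>mn: q=W[l==i]; print(st[i],q.mean(0).round(4),"max",q.max(0).round(4),fit(q))
E
python3 - <<'E'
from h import *
im,W=cloud("wrist"); save(im,"w1.png"); delta([.54,.21,.33],-12.5)
for l in "bail bolt_knob lever_knob".split():
    for r in robot.recognise("wrist",l)[:2]:
        u,v=map(int,np.round(r["uv"])); print(l,u,v,round(r["confidence"],2),W[v,u].round(3))
z=W[...,2]
comps(W,(z>.122)&(z<.15))
for lo,hi in((.089,.1),(.0,.012)):print(lo,fit(W[(z>lo)&(z<hi)]))
E
```

```text
[-0.0013  0.0007 -0.    ] [-0.0007  0.0002 -0.0008] at [0.5396 0.2115 0.33  ] yaw -12.55 t 3.27 F [-0.4  0.7 -0.1]
bail 316 167 0.95 [0.538 0.192 0.02 ]
bolt_knob 280 160 0.59 [0.504 0.225 0.105]
lever_knob 308 160 0.7 [0.529 0.204 0.022]
[253  96  19  20 309] [0.503  0.2864 0.1296] max [0.512  0.296  0.1345] (array([502.5, 286.5]), array([18.8, 18.1]), 75.3, 309)
[319 145  12  72 765] [0.5475 0.1985 0.135 ] max [0.5595 0.2334 0.1404] (array([547.2, 194.8]), array([79. , 11.6]), 77.6, 765)
[272 198  14  14 150] [0.4935 0.1823 0.1302] max [0.4998 0.1881 0.1335] (array([493.3, 181.6]), array([12.9, 13.4]), 79.2, 150)
0.089 (array([547.9, 210.1]), array([141.2, 109.1]), 77.2, 1144)
0.0 (array([498. ,  94.6]), array([628.6, 938. ]), 77.4, 41252)
```

View pics/w1.png

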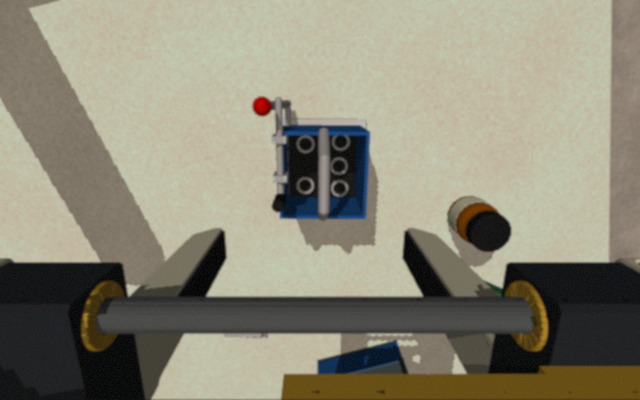

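The wrist view shows the bail bar at (323,170), lever knob (262,105), bolt knob (279,203). They agree with the model: bail (0.547, 0.195), yaw −12.5°. Next I descend and grasp.

```bash
python3 - <<'E'
from h import *
delta([.5473,.195,.2],-12.4);delta([.5473,.195,.125],-12.4)
E
```

```text
[-0.0144  0.0111  0.1302] [-0.0005 -0.0002 -0.0031] at [0.5397 0.2114 0.3302] yaw -12.58 t 3.42 F [1.2 1.  0.4]
[-0.0144  0.0111  0.2052] [-0.0005 -0.0002 -0.0031] at [0.5397 0.2114 0.3302] yaw -12.58 t 3.42 F [1.2 1.  0.4]
```

move_arm:
  deltas: [-0.0145,0.011,0.05,0,0,-0.003,0.4,-0.0145,0.011,0.09,0,0,-0.003,0.4,-0.0145,0.011,0.13,0,0,-0.003,0.4,-0.0145,0.011,0.16,0,0,-0.003,0.4,-0.0145,0.011,0.185,0,0,-0.003,0.4,-0.0145,0.011,0.205,0,0,-0.003,0.4,-0.0145,0.011,0.205,0,0,-0.003,0.4,-0.0145,0.011,0.205,0,0,-0.003,0.0,-0.0145,0.011,0.205,0,0,-0.003,0.0,-0.0145,0.011,0.205,0,0,-0.003,0.0,-0.0145,0.011,0.205,0,0,-0.003,0.0,-0.0145,0.011,0.205,0,0,-0.003,0.0]
  squeeze: 35

```text
t: 4.92
tool_pos: [0.5466, 0.1965, 0.1255]
orientation: [-2.445, -1.97, 0.001]
force: [-6.3, -0.0, 4.8]
opening: 0.0109
gripper_force: 35.0
```

```bash
python3 - <<'E'
from h import *
delta([.5466,.1965,.295],-12.4);delta([.5415,-.1995,.295],4.5);delta([.5415,-.1995,.275],4.5)
E
```

```text
[ 1.000e-04 -3.000e-04 -1.695e-01] [-0.0018 -0.0004  0.0017] at [0.5466 0.1965 0.1255] yaw -12.3 t 4.92 F [-6.3 -0.   4.8]
[-0.3879  0.0791 -0.1698] [-0.0017 -0.0007 -0.2933] at [0.5466 0.1965 0.1255] yaw -12.3 t 4.92 F [-6.3 -0.   4.8]
[-0.3879  0.0791 -0.1498] [-0.0017 -0.0007 -0.2933] at [0.5466 0.1965 0.1255] yaw -12.3 t 4.92 F [-6.3 -0.   4.8]
```

move_arm:
  deltas: [0,0,-0.01,0,0,0,0,0,0,-0.035,0,0,0,0,0,0,-0.065,0,0,0,0,0,0,-0.095,0,0,0,0,0,0,-0.125,0,0,0,0,0,0,-0.15,0,0,0,0,0,0,-0.165,0,0,0,0,0,0,-0.17,0,0,0,0]

```text
t: 5.92
tool_pos: [0.5474, 0.1959, 0.2951]
orientation: [-2.447, -1.97, 0.001]
force: [0.7, 0.6, -9.0]
opening: 0.011
gripper_force: 35.0
```

```bash
python3 - <<'E'
from h import *
delta([.5415,-.1995,.295],4.5)
E
```

```text
[-3.876e-01  7.870e-02  1.000e-04] [-6.000e-04 -1.000e-04 -2.936e-01] at [0.5474 0.1959 0.2951] yaw -12.32 t 5.92 F [ 0.7  0.6 -9. ]
```

move_arm:
  deltas: [-0.01,0.002,0,0,0,-0.01,0,-0.035,0.007,0,0,0,-0.03,0,-0.07,0.014,0,0,0,-0.06,0,-0.11,0.022,0,0,0,-0.09,0,-0.155,0.031,0,0,0,-0.13,0,-0.2,0.04,0,0,0,-0.17,0,-0.245,0.05,0,0,0,-0.21,0,-0.285,0.058,0,0,0,-0.24,0,-0.325,0.066,0,0,0,-0.27,0,-0.355,0.072,0,0,0,-0.285,0,-0.378,0.077,0,0,0,-0.293,0,-0.388,0.079,0,0,0,-0.294,0]

```text
t: 7.42
tool_pos: [0.5405, -0.2015, 0.293]
orientation: [-2.132, -2.303, 0.003]
force: [0.4, -1.3, -7.9]
opening: 0.0109
gripper_force: 35.0
```

move_arm:
  deltas: [0,0,0,0,0,0,0,0,0,0.01,0,0,0,0,0,0,0.02,0,0,0,0,0,0,0.02,0,0,0,0]

```text
t: 7.92
tool_pos: [0.5409, -0.1989, 0.2727]
orientation: [-2.128, -2.306, 0.002]
force: [-0.5, 1.1, -8.9]
opening: 0.011
gripper_force: 35.0
```

```bash
python3 - <<'E'
from h import *
delta([.5415,-.1995,.275],4.5)
for c in("scene","top"):
    im,W=cloud(c); save(im,c+"2.png"); z=W[...,2]; C=im.astype(int)
    near=np.hypot(W[...,0]-.54,W[...,1]+.2)<.13
    print(c); comps(W,near&(z>.272)&(z<.3))
    print("rim",fit(W[near&(z>.232)&(z<.25)]))
    print("foot",fit(W[near&(z>.142)&(z<.158)&(C[...,2]>.5*C[...,0])]))
    comps(W,near&(z>.1)&(z<.145)&(C[...,2]<.4*C[...,0])&(C[...,0]>80))
E
```

```text
[-0.0007  0.0006 -0.0023] [-0.0037 -0.0019  0.0014] at [ 0.5409 -0.1989  0.2727] yaw 4.58 t 7.92 F [-0.5  1.1 -8.9]
scene
[254  96   9   9  52] [ 0.4772 -0.1241  0.2769] max [ 0.4856 -0.1157  0.2821] (array([ 475. , -125.9]), array([18.1, 17.7]), 63.1, 52)
[209 100  24  21 191] [ 0.5451 -0.1854  0.284 ] max [ 0.5629 -0.1612  0.2994] (array([ 547.5, -186.8]), array([35.3, 42.2]), 59.8, 191)
rim (array([ 537.3, -183. ]), array([113.2, 144.1]), 6.1, 553)
foot (array([ 543.4, -199.5]), array([119.2, 122.7]), 5.0, 450)
[248 155   9  18  40] [ 0.5384 -0.1324  0.1325] max [ 0.5612 -0.1257  0.14  ] (array([ 538.6, -132.7]), array([45.3, 12. ]), 7.3, 40)
[205 178  21   4  39] [ 0.611  -0.1942  0.1336] max [ 0.6155 -0.1703  0.1401] (array([ 609.5, -194.3]), array([11.5, 47.9]), 1.4, 39)
top
[476 198  34  31 419] [ 0.5387 -0.1861  0.2845] max [ 0.5596 -0.1641  0.2999] (array([ 542.4, -185.9]), array([35.6, 35.3]), 62.0, 419)
[523 242  10  10  73] [ 0.4918 -0.2296  0.2794] max [ 0.4986 -0.2242  0.2826] (array([ 492.1, -230. ]), array([11.4, 12.7]), 83.6, 73)
[448 256  15  14 162] [ 0.4721 -0.1259  0.2791] max [ 0.4813 -0.1177  0.2843] (array([ 472.5, -127.1]), array([17.6, 19.3]), 54.1, 162)
rim (array([ 533.6, -183.1]), array([113.9, 137.6]), 4.7, 609)
foot (array([ 539.4, -202.4]), array([119.9, 120.5]), 4.4, 498)
[426 217   6  26  58] [ 0.5332 -0.1311  0.1363] max [ 0.5557 -0.1276  0.1392] (array([ 532.7, -131.8]), array([45.9,  6.4]), 4.5, 58)
[462 260  26   7 131] [ 0.471  -0.209   0.1337] max [ 0.4762 -0.1852  0.1401] (array([ 471.2, -208.1]), array([ 9.2, 46.5]), 4.5, 131)
```

View pics/scene2.png

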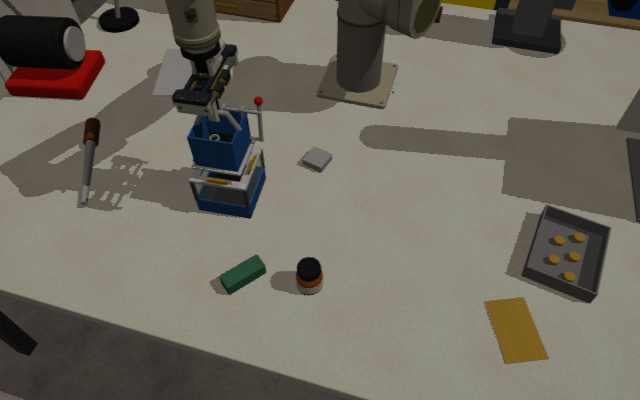

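The scene picture shows the hopper hanging upright over the stand at (220,140). The top camera gives the foot and the frame centres within 1 mm and 0.2°, so I lower it gently.

move_arm:
  deltas: [0,0,0.006,0,0,0,0,0,0,0.012,0,0,0,0,0,0,0.017,0,0,0,0,0,0,0.021,0,0,0,0,0,0,0.024,0,0,0,0,0,0,0.027,0,0,0,0,0,0,0.029,0,0,0,0,0,0,0.03,0,0,0,0]

```text
t: 9.02
tool_pos: [0.5416, -0.1999, 0.2446]
orientation: [-2.131, -2.307, 0.001]
force: [-0.6, -0.1, -9.0]
opening: 0.0104
gripper_force: 35.0
```

move_arm:
  deltas: [0,0,0.0015,0,0,0,0,0,0,0.003,0,0,0,0,0,0,0.0045,0,0,0,0,0,0,0.0055,0,0,0,0,0,0,0.0055,0,0,0,0]

```text
t: 9.65
tool_pos: [0.5417, -0.2001, 0.2405]
orientation: [2.132, 2.307, -0.001]
force: [-5.4, 0.7, 2.6]
opening: 0.011
gripper_force: 35.0
```

move_arm:
  deltas: [0,0,0,0,0,0,0.4,0,0,0,0,0,0,0.4,0,0,0,0,0,0,0.4,0,0,0,0,0,0,0.4,0,0,-0.03,0,0,0,0.4,0,0,-0.06,0,0,0,0.4,0.02,0,-0.1,0,0,0,0.4,0.03,0,-0.14,0,0,0,0.4,0.03,0,-0.14,0,0,0,0.4,0.03,0,-0.14,0,0,0,0.4]

```text
t: 10.9
tool_pos: [0.5393, -0.1701, 0.3786]
orientation: [-2.131, -2.307, 0.001]
force: [0.4, 0.1, -0.2]
opening: 0.0373
gripper_force: 0.0
```

```bash
python3 - <<'E'
from h import *
delta([.5415,-.1995,.275],4.5)
im,W=cloud("wrist"); save(im,"w2.png"); z=W[...,2]
comps(W,(z>.237)&(z<.27))
for lo,hi in((.204,.215),(.111,.1155),(.1175,.1225)):print(lo,fit(W[(z>lo)&(z<hi)&(np.hypot(W[...,0]-.54,W[...,1]+.2)<.12)]))
print("rimz",np.nanmedian(z[(z>.2)&(z<.22)]))
im,W=cloud("top"); z=W[...,2];C=im.astype(int);near=np.hypot(W[...,0]-.54,W[...,1]+.2)<.13
print("rimtop",fit(W[near&(z>.204)&(z<.216)])); comps(W,near&(z>.237)&(z<.27))
E
```

```text
[-0.0295 -0.      0.1035] [-0.0013 -0.0004  0.0006] at [ 0.5393 -0.1701  0.3786] yaw 4.53 t 10.9 F [ 0.4  0.1 -0.2]
[230 117  24  24 448] [ 0.4758 -0.1267  0.2448] max [ 0.4845 -0.1174  0.2494] (array([ 475. , -126.9]), array([19., 19.]), 3.8, 448)
[ 308  175   14   83 1073] [ 0.5419 -0.1965  0.25  ] max [ 0.5498 -0.1627  0.2542] (array([ 542.4, -200.7]), array([11.7, 76.1]), 4.3, 1073)
0.204 (array([ 538.5, -184.5]), array([109.4, 141.9]), 4.1, 1326)
0.111 (array([ 541.1, -197.5]), array([140.5, 131.7]), 4.5, 786)
0.1175 (array([ 542.5, -196.3]), array([118.1, 107.6]), 4.3, 727)
rimz 0.20987670423107976
rimtop (array([ 534.9, -185.7]), array([113. , 143.9]), 5.9, 570)
[467 211  52  13 390] [ 0.5393 -0.1984  0.2504] max [ 0.5473 -0.1638  0.256 ] (array([ 539.9, -201.5]), array([11.8, 75.7]), 4.1, 390)
[510 243  13  10  97] [ 0.4927 -0.2304  0.2452] max [ 0.4993 -0.2247  0.2493] (array([ 492.6, -231.2]), array([13.7, 13.1]), 28.2, 97)
[442 256  13  14 144] [ 0.4723 -0.127   0.2452] max [ 0.4821 -0.1192  0.2511] (array([ 472.4, -127.9]), array([17.3, 19.4]), 88.8, 144)
```

View pics/w2.png

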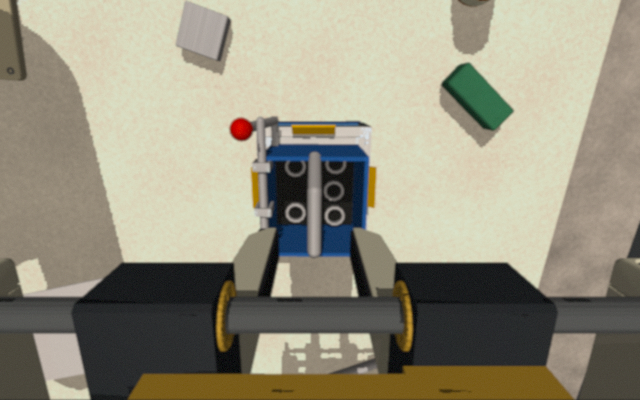

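The hopper is seated, with its rim at z 0.2099 (0.210 expected). The picture shows the lever knob at (241,129) and the bail at (315,200), and the bolt knob is hidden behind the left finger. Now the bolt.

```bash
python3 - <<'E'
from h import *
delta([.4945,-.2295,.32],4.4);delta([.4945,-.2295,.238],4.4)
E
```

```text
[-0.0558 -0.0487  0.0574] [-0.0034 -0.0015  0.0019] at [ 0.5389 -0.1701  0.3773] yaw 4.51 t 11.0 F [-0.  -0.3 -0.3]
[-0.056  -0.0484  0.1394] [-0.0034 -0.0015  0.0019] at [ 0.5389 -0.1701  0.3773] yaw 4.51 t 11.0 F [-0.  -0.3 -0.3]
```

move_arm:
  deltas: [-0.03,-0.025,0.03,0,0,0.002,0.3,-0.056,-0.0485,0.057,0,0,0.002,0.3,-0.056,-0.0485,0.09,0,0,0.002,0.3,-0.056,-0.0485,0.12,0,0,0.002,0.3,-0.056,-0.0485,0.139,0,0,0.002,0.3,-0.056,-0.0485,0.139,0,0,0.002,0.3,-0.056,-0.0485,0.139,0,0,0.002,0,-0.056,-0.0485,0.139,0,0,0.002,0,-0.056,-0.0485,0.139,0,0,0.002,0,-0.056,-0.0485,0.139,0,0,0.002,0]
  squeeze: 10

```text
t: 12.25
tool_pos: [0.4956, -0.2302, 0.2417]
orientation: [2.134, 2.304, -0.001]
force: [-3.0, -0.6, 6.1]
opening: 0.0137
gripper_force: 10.0
```

move_arm:
  deltas: [0,0,-0.004,0,0,0,0,-0.006,0,-0.004,0,0,0,0,-0.012,0,-0.004,0,0,0,0,-0.018,0,-0.004,0,0,0,0,-0.023,0,-0.004,0,0,0,0,-0.023,0,-0.004,0,0,0,0]

```text
t: 13.0
tool_pos: [0.4969, -0.2531, 0.2439]
orientation: [-2.134, -2.304, 0.001]
force: [-0.9, -0.4, -5.1]
opening: 0.0133
gripper_force: 10.0
```

move_arm:
  deltas: [-0.002,0,0.001,0,0,0,0,-0.002,0,0.001,0,0,0,0]

```text
t: 13.25
tool_pos: [0.4971, -0.2548, 0.2435]
orientation: [-2.134, -2.305, 0.002]
force: [-2.8, 0.3, -3.1]
opening: 0.0136
gripper_force: 10.0
```

move_arm:
  deltas: [0,0,0,0,0,0,0.3,0,0,0,0,0,0,0.3,0,0,0,0,0,0,0.3,0,0,-0.03,0,0,0,0.3,0,0.02,-0.07,0,0,0,0.3,0.05,0.02,-0.12,0,0,0,0.3,0.1,0.02,-0.14,0,0,0,0.3,0.1,0.02,-0.14,0,0,0,0.3,0.1,0.02,-0.14,0,0,0,0.3]

```text
t: 14.38
tool_pos: [0.5097, -0.1535, 0.3832]
orientation: [-2.133, -2.306, 0.001]
force: [-0.2, -0.2, 0.0]
opening: 0.0281
gripper_force: 0.0
```

```bash
python3 - <<'E'
from h import *
delta([.5415,-.1995,.275],4.4)
im,W=cloud("wrist"); save(im,"w3.png"); z=W[...,2]
comps(W,(z>.23)&(z<.27)&(W[...,1]>-.28))
im,W=cloud("top"); z=W[...,2];near=np.hypot(W[...,0]-.54,W[...,1]+.2)<.13
comps(W,near&(z>.237)&(z<.27))
E
```

```text
[-0.0483  0.0281  0.1082] [-0.0005  0.0003  0.001 ] at [ 0.5097 -0.1535  0.3832] yaw 4.45 t 14.38 F [-0.2 -0.2  0. ]
[263 141  23  23 412] [ 0.4735 -0.128   0.2448] max [ 0.4827 -0.1193  0.2502] (array([ 473.2, -128.9]), array([19. , 19.1]), 3.5, 412)
[336 190  16  85 691] [ 0.5383 -0.1866  0.2471] max [ 0.5453 -0.1608  0.2539] (array([ 541.2, -202.8]), array([11.9, 84.2]), 4.6, 691)
[284 272  15  21 258] [ 0.4959 -0.2529  0.2426] max [ 0.5025 -0.2482  0.2479] (array([ 495.8, -255.2]), array([14.1, 13.3]), 81.4, 258)
[467 214  51  10 254] [ 0.5365 -0.1894  0.2493] max [ 0.5436 -0.1639  0.257 ] (array([ 538.5, -200.3]), array([11.7, 72.8]), 4.2, 254)
[443 258  14  13 142] [ 0.4704 -0.1287  0.2453] max [ 0.4791 -0.1204  0.2498] (array([ 470.5, -129.5]), array([18.9, 17.8]), 38.0, 142)
```

View pics/w3.png

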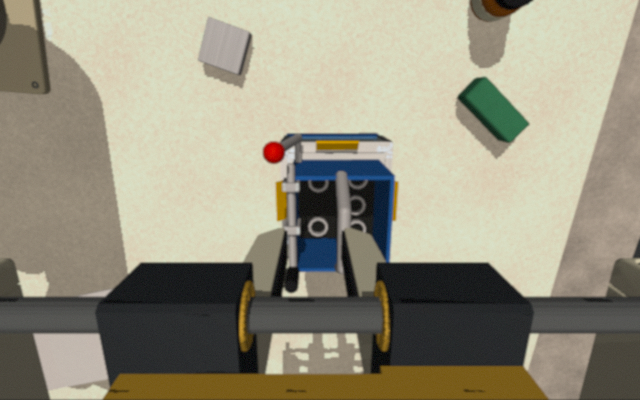

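The bolt knob is now at (291,280) in the image, about 25 mm drawn. The lever ball is at (273,152), world (0.473, −0.128). I straddle it from above.

```bash
python3 - <<'E'
from h import *
delta([.473,-.126,.3],4.4);delta([.473,-.126,.246],4.4)
E
```

```text
[ 0.0307 -0.0338  0.0821] [-0.0027 -0.0008 -0.0007] at [ 0.5093 -0.1541  0.382 ] yaw 4.36 t 14.47 F [-0.3 -0.2  0.1]
[ 0.0307 -0.0337  0.1361] [-0.0027 -0.0008 -0.0007] at [ 0.5093 -0.1541  0.382 ] yaw 4.36 t 14.47 F [-0.3 -0.2  0.1]
```

move_arm:
  deltas: [0.03,-0.034,0.04,0,0,0,0.33,0.03,-0.034,0.082,0,0,0,0.33,0.03,-0.034,0.1,0,0,0,0.33,0.03,-0.034,0.12,0,0,0,0.33,0.03,-0.034,0.136,0,0,0,0.33,0.03,-0.034,0.136,0,0,0,0.33]

```text
t: 15.22
tool_pos: [0.4729, -0.1261, 0.2462]
orientation: [-2.133, -2.303, 0.002]
force: [-1.3, 0.5, 1.1]
opening: 0.0305
gripper_force: 0.0
```

```bash
python3 - <<'E'
from h import *
delta([.473,-.126,.246],4.4)
E
```

```text
[0.0001 0.0001 0.0002] [-0.0027 -0.0011 -0.0001] at [ 0.4729 -0.1261  0.2462] yaw 4.4 t 15.22 F [-1.3  0.5  1.1]
```

move_arm:
  deltas: [0,0.012,-0.001,0,0,0,0.33,0,0.024,-0.0015,0,0,0,0.33,0,0.041,0,0,0,0,0.33,0,0.059,0.005,0,0,0,0.33,0,0.076,0.0125,0,0,0,0.33,0,0.09,0.023,0,0,0,0.33,0,0.103,0.036,0,0,0,0.33,0,0.11,0.044,0,0,0,0.33,0,0.112,0.045,0,0,0,0.33,0,0.112,0.045,0,0,0,0.33]

```text
t: 16.48
tool_pos: [0.5854, -0.1176, 0.203]
orientation: [-2.134, -2.305, 0.001]
force: [-4.1, -0.8, 3.5]
opening: 0.0306
gripper_force: 3.2
```

```bash
python3 - <<'E'
from h import *
delta([.473,-.126,.246],4.4)
a,_=cloud("top"); b,W=cloud("wrist"); save(b,"w4.png")
c,W=cloud("scene"); z=W[...,2];C=c.astype(int)
near=np.hypot(W[...,0]-.54,W[...,1]+.2)<.16
comps(W,near&(C[...,0]>2*C[...,1])&(C[...,0]>70),5)
x=lambda i,u,v:cv2.resize(i[v:v+150,u:u+150],(400,400),interpolation=cv2.INTER_CUBIC)
save(np.hstack([x(a,390,160),x(c,160,80)]),"m4.png")
E
```

```text
[ 0.0002 -0.1127 -0.0429] [-0.0008  0.0003  0.0003] at [ 0.5854 -0.1176  0.203 ] yaw 4.42 t 16.48 F [-4.1 -0.8  3.5]
[247 155   5   7  22] [ 0.5828 -0.113   0.2009] max [ 0.6014 -0.1063  0.2305] (array([ 587.8, -110.8]), array([28.4,  6.1]), 19.7, 22)
```

View pics/m4.png

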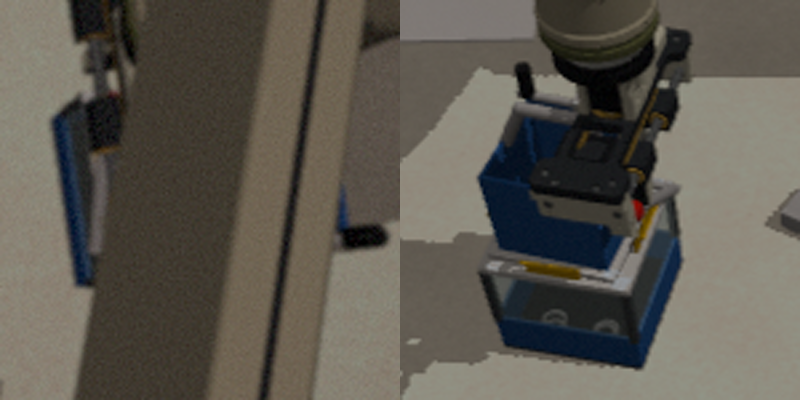

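The scene crop shows rings lying in the tray at about (555,318) and (605,325), with the ball against the stop. I back off upward to count all five.

move_arm:
  deltas: [0,-0.004,0,0,0,0,0.33,0,-0.004,-0.04,0,0,0,0.33,0,-0.004,-0.09,0,0,0,0.33,0,-0.03,-0.15,0,0,0,0.33,-0.02,-0.06,-0.17,0,0,0,0.33,-0.02,-0.06,-0.17,0,0,0,0.33,-0.02,-0.06,-0.17,0,0,0,0.33]

```text
t: 17.5
tool_pos: [0.5268, -0.1418, 0.3711]
orientation: [-2.133, -2.304, 0.001]
force: [-0.6, 0.4, -0.1]
opening: 0.0306
gripper_force: 0.0
```

```bash
python3 - <<'E'
from h import *
delta([.473,-.126,.246],4.4)
b,W=cloud("wrist"); z=W[...,2]
comps(W,(b[...,0]>2.0*b[...,1])&(b[...,0]>70)&(z>.12))
comps(W,(z>.24)&(z<.27)&(W[...,1]>-.3))
for r in robot.recognise("wrist","ring0"):
    u,v=map(int,np.round(r["uv"])); print(u,v,round(r["confidence"],2),W[v,u].round(3))
c,W=cloud("scene")
for r in robot.recognise("scene","ring0"):
    u,v=map(int,np.round(r["uv"])); print(u,v,round(r["confidence"],2),W[v,u].round(3))
x=lambda i,u,v:cv2.resize(i[v:v+150,u:u+150],(400,400),interpolation=cv2.INTER_CUBIC)
save(np.hstack([cv2.resize(b[90:290,200:400],(400,400),interpolation=cv2.INTER_CUBIC),x(c,160,100)]),"m5.png")
E
```

```text
[ 0.0197 -0.0523  0.1252] [-0.0015 -0.0011 -0.0001] at [ 0.5268 -0.1418  0.3711] yaw 4.39 t 17.5 F [-0.6  0.4 -0.1]
[361 148  19  19 279] [ 0.5791 -0.1195  0.2003] max [ 0.5879 -0.1114  0.2047] (array([ 579.5, -120.1]), array([17.4, 16.5]), 51.6, 279)
[ 317  212   18   78 1014] [ 0.5412 -0.1963  0.2503] max [ 0.5479 -0.1639  0.2541] (array([ 541.5, -199. ]), array([11.9, 70. ]), 1.1, 1014)
357 202 0.56 [ 0.601 -0.223  0.009]
339 196 0.39 [ 0.572 -0.216  0.005]
```

View pics/m5.png

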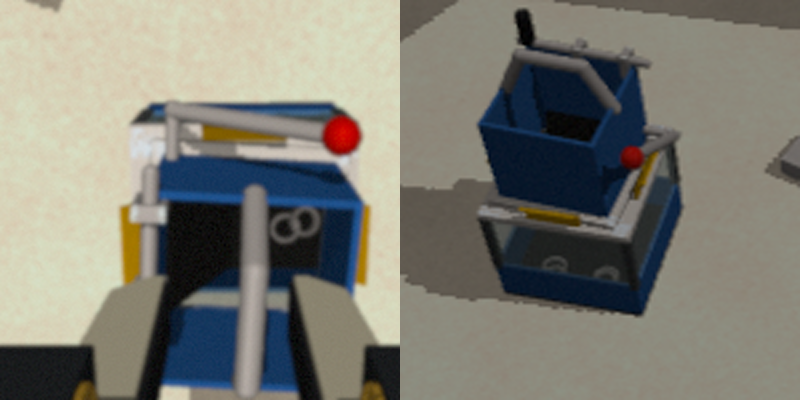

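The ball is at the open position, and two rings are visible in the tray through the hopper at (285,226) and (305,222). The rest are hidden, so I move the camera directly above.

move_arm:
  deltas: [-0.05,0.01,-0.03,0,0,0,0.33,-0.1,0.015,-0.06,0,0,0,0.33,-0.14,0.02,-0.06,0,0,0,0.33,-0.14,0.02,-0.06,0,0,0,0.33,-0.14,0.02,-0.06,0,0,0,0.33]

```text
t: 18.32
tool_pos: [0.5577, -0.2795, 0.4309]
orientation: [-2.132, -2.303, 0.001]
force: [0.3, -0.7, -0.7]
opening: 0.0305
gripper_force: 0.0
```

```bash
python3 - <<'E'
from h import *
delta([.473,-.126,.246],4.4)
b,W=cloud("wrist"); z=W[...,2]
for r in robot.recognise("wrist","ring0"):
    u,v=map(int,np.round(r["uv"])); print(u,v,round(r["confidence"],2),W[v,u].round(3))
v,u=np.where((z>.23)&(z<.26)); print(u.min(),u.max(),v.min(),v.max())
c,Wc=cloud("top")
b2=np.clip(b.astype(float)*1.8,0,255).astype(np.uint8)
cv=max(0,int(np.median(v))-80);cu=max(0,int(np.median(u))-80)
x=lambda i,u,v,w:cv2.resize(i[v:v+w,u:u+w],(400,400),interpolation=cv2.INTER_CUBIC)
save(np.hstack([x(b2,cu,cv,160),x(np.clip(c.astype(float)*1.8,0,255).astype(np.uint8),400,170,110)]),"m6.png")
E
```

```text
[ 0.1592 -0.0721  0.1853] [-0.0026 -0.0019  0.0005] at [ 0.5577 -0.2795  0.4309] yaw 4.43 t 18.32 F [ 0.3 -0.7 -0.7]
332 101 0.63 [ 0.581 -0.211  0.005]
336 90 0.55 [ 0.586 -0.193  0.007]
344 73 0.5 [ 0.596 -0.167  0.01 ]
245 312 45 146
```

View pics/m6.png

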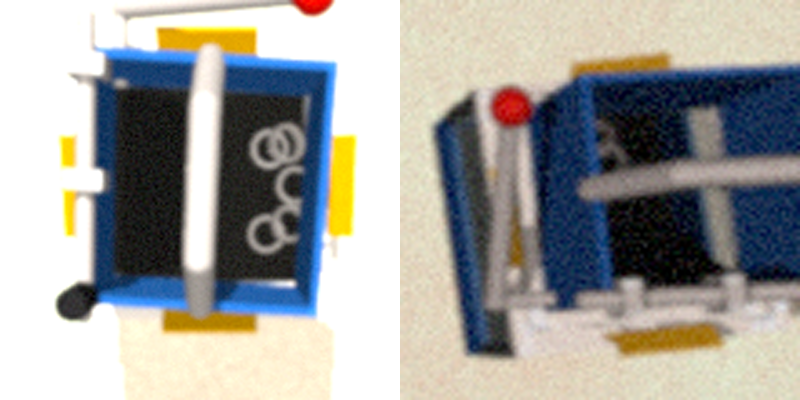

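All five rings lie in the tray, at (265,148), (285,142), (292,187), (265,233) and (288,222). Now I close the door.

```bash
python3 - <<'E'
from h import *
delta([.578,-.117,.27],4.4);delta([.578,-.117,.202],4.4)
E
```

```text
[0.1596 0.0331 0.1622] [-0.001  -0.0006  0.0017] at [ 0.5577 -0.2788  0.4321] yaw 4.5 t 18.48 F [-0.4  0.3 -0.4]
[0.1596 0.0332 0.2302] [-0.001  -0.0006  0.0017] at [ 0.5577 -0.2788  0.4321] yaw 4.5 t 18.48 F [-0.4  0.3 -0.4]
```

move_arm:
  deltas: [0.055,0.011,0.02,0,0,0,0.33,0.11,0.022,0.04,0,0,0,0.33,0.1595,0.033,0.08,0,0,0,0.33,0.1595,0.033,0.13,0,0,0,0.33,0.1595,0.033,0.165,0,0,0,0.33,0.1595,0.033,0.195,0,0,0,0.33,0.1595,0.033,0.215,0,0,0,0.33,0.1595,0.033,0.23,0,0,0,0.33,0.1595,0.033,0.23,0,0,0,0.33]

```text
t: 19.6
tool_pos: [0.5775, -0.1182, 0.2014]
orientation: [-2.133, -2.304, 0.002]
force: [-0.4, 0.5, 0.6]
opening: 0.0307
gripper_force: 0.0
```

move_arm:
  deltas: [0,-0.01,-0.007,0,0,0,0.33,0,-0.0245,-0.0215,0,0,0,0.33,0,-0.0395,-0.032,0,0,0,0.33,0,-0.056,-0.04,0,0,0,0.33,0,-0.074,-0.0445,0,0,0,0.33,0,-0.092,-0.046,0,0,0,0.33,0,-0.104,-0.0455,0,0,0,0.33,0,-0.111,-0.045,0,0,0,0.33,0,-0.112,-0.045,0,0,0,0.33,0,-0.112,-0.045,0,0,0,0.33]

```text
t: 20.85
tool_pos: [0.4661, -0.1271, 0.2468]
orientation: [-2.133, -2.304, 0.002]
force: [-0.3, 0.4, 0.5]
opening: 0.0306
gripper_force: 0.0
```

move_arm:
  deltas: [0,-0.002,0,0,0,0,0.33,0,-0.003,0,0,0,0,0.33,0,-0.003,0,0,0,0,0.33]

```text
t: 21.22
tool_pos: [0.4632, -0.1273, 0.247]
orientation: [-2.133, -2.304, 0.001]
force: [1.0, -1.0, -0.7]
opening: 0.0308
gripper_force: 0.9
```

move_arm:
  deltas: [0,-0.002,0,0,0,0,0.33,0,-0.003,0,0,0,0,0.33,0,-0.003,0,0,0,0,0.33]

```text
t: 21.6
tool_pos: [0.4602, -0.1274, 0.2472]
orientation: [-2.134, -2.305, 0.001]
force: [2.8, 0.3, -1.4]
opening: 0.0308
gripper_force: 1.2
```

move_arm:
  deltas: [0,0.007,0,0,0,0,0.33,0,0.007,-0.05,0,0,0,0.33,0,0.03,-0.11,0,0,0,0.33,-0.03,0.06,-0.14,0,0,0,0.33,-0.03,0.06,-0.14,0,0,0,0.33,-0.03,0.06,-0.14,0,0,0,0.33]

```text
t: 22.35
tool_pos: [0.5224, -0.1527, 0.3862]
orientation: [-2.133, -2.303, 0.002]
force: [-0.7, -0.6, -0.7]
opening: 0.0308
gripper_force: 0.0
```

```bash
cat > look.py <<'E'
from h import *
delta([.495,-.255,.32],4.4)
b,W=cloud("wrist"); z=W[...,2]
comps(W,(z>.23)&(z<.27)&(W[...,1]>-.3))
print("rim",fit(W[(z>.204)&(z<.215)&(np.hypot(W[...,0]-.54,W[...,1]+.2)<.08)]))
c,W=cloud("top"); z=W[...,2]
comps(W,(np.hypot(W[...,0]-.54,W[...,1]+.2)<.13)&(z>.237)&(z<.27))
E
python3 look.py
```

```text
[-0.1    -0.0349  0.0662] [-0.0028 -0.0012 -0.0001] at [ 0.5224 -0.1527  0.3862] yaw 4.4 t 22.35 F [-0.7 -0.6 -0.7]
[242 138  23  22 403] [ 0.4677 -0.1259  0.2445] max [ 0.4765 -0.1172  0.2497] (array([ 467.3, -126.6]), array([18.3, 19.5]), 46.4, 403)
[ 321  184   15   85 1056] [ 0.538  -0.191   0.2489] max [ 0.5477 -0.1563  0.2542] (array([ 538.9, -197.5]), array([12. , 82.8]), 6.2, 1056)
[281 270   6  18  59] [ 0.5001 -0.2507  0.2419] max [ 0.502  -0.2467  0.2473] (array([ 500.1, -252.4]), array([11.2,  3.6]), 83.6, 59)
rim (array([ 536.4, -197.7]), array([109.4, 108.3]), 6.6, 1170)
[465 212  52  14 394] [ 0.5359 -0.1953  0.2504] max [ 0.5457 -0.1611  0.2555] (array([ 536.7, -199.6]), array([11.9, 76.6]), 6.1, 394)
[442 262  13  13 142] [ 0.4645 -0.1264  0.2449] max [ 0.4732 -0.1183  0.25  ] (array([ 464.3, -127.6]), array([18.4, 17.8]), 88.6, 142)
```

The hopper has turned about 1.7° and shifted 2–3 mm within its play. The lever is shut relative to it, within about 1 mm. Next I grip the bolt knob and push it home.

```bash
python3 - <<'E'
from h import *
delta([.495,-.251,.32],6);delta([.495,-.251,.2435],6)
E
```

```text
[-0.0964 -0.0342  0.066 ] [-0.0029 -0.0013 -0.0275] at [ 0.5218 -0.1523  0.386 ] yaw 4.43 t 22.45 F [-0.7  0.1  0.4]
[-0.0965 -0.034   0.1425] [-0.0029 -0.0013 -0.0275] at [ 0.5218 -0.1523  0.386 ] yaw 4.43 t 22.45 F [-0.7  0.1  0.4]
```

move_arm:
  deltas: [-0.05,-0.018,0.02,0,0,-0.02,0.3,-0.0965,-0.034,0.06,0,0,-0.0275,0.3,-0.0965,-0.034,0.09,0,0,-0.0275,0.3,-0.0965,-0.034,0.12,0,0,-0.0275,0.3,-0.0965,-0.034,0.142,0,0,-0.0275,0.3,-0.0965,-0.034,0.142,0,0,-0.0275,0.3,-0.0965,-0.034,0.142,0,0,-0.0275,0,-0.0965,-0.034,0.142,0,0,-0.0275,0,-0.0965,-0.034,0.142,0,0,-0.0275,0,-0.0965,-0.034,0.142,0,0,-0.0275,0]
  squeeze: 8

```text
t: 23.7
tool_pos: [0.4962, -0.2521, 0.2466]
orientation: [2.102, 2.334, -0.001]
force: [-3.5, -0.8, 6.4]
opening: 0.0138
gripper_force: 8.0
```

```bash
python3 - <<'E'
from h import *
delta([.495,-.251,.2435],6)
E
```

```text
[ 0.0012 -0.0011  0.0031] [ 0.0001  0.001  -0.0004] at [ 0.4962 -0.2521  0.2466] yaw 5.98 t 23.7 F [-3.5 -0.8  6.4]
```

move_arm:
  deltas: [0.004,0,-0.002,0,0,0,0,0.01,0,-0.002,0,0,0,0,0.016,0,-0.002,0,0,0,0,0.021,0,-0.002,0,0,0,0,0.025,0,-0.002,0,0,0,0,0.027,0,-0.002,0,0,0,0,0.027,0,-0.002,0,0,0,0]

```text
t: 24.58
tool_pos: [0.4931, -0.2253, 0.2478]
orientation: [2.102, 2.334, -0.002]
force: [-3.1, -4.5, -0.6]
opening: 0.0137
gripper_force: 8.0
```

move_arm:
  deltas: [0,0,0,0,0,0,0.3,0,0,0,0,0,0,0.3,0,0,0,0,0,0,0.3,0,0,-0.03,0,0,0,0.3,0,0.03,-0.08,0,0,0,0.3,0.04,0.05,-0.13,0,0,0,0.3,0.075,0.05,-0.15,0,0,0,0.3,0.075,0.05,-0.15,0,0,0,0.3,0.075,0.05,-0.15,0,0,0,0.3]

```text
t: 25.7
tool_pos: [0.5351, -0.1453, 0.3964]
orientation: [-2.101, -2.334, 0.002]
force: [0.2, -0.0, 0.3]
opening: 0.0276
gripper_force: 0.0
```

```bash
cat >> look.py <<'E'
b,W=cloud("wrist")
save(np.hstack([cv2.resize(b[90:290,200:400],(400,400),interpolation=cv2.INTER_CUBIC),cv2.resize(c[170:280,400:550],(400,400),interpolation=cv2.INTER_CUBIC)]),"m7.png")
E
python3 look.py
```

```text
[-0.1049 -0.0513  0.0764] [-0.0018 -0.0004  0.0281] at [ 0.5351 -0.1453  0.3964] yaw 6.01 t 25.7 F [ 0.2 -0.   0.3]
[231 142  22  22 380] [ 0.4682 -0.1269  0.2443] max [ 0.4767 -0.1182  0.2489] (array([ 467.3, -127.6]), array([18.8, 18.9]), 2.6, 380)
[307 188  14  82 980] [ 0.5392 -0.1907  0.2487] max [ 0.5496 -0.1563  0.2542] (array([ 539.6, -194.4]), array([12. , 76.8]), 6.9, 980)
rim (array([ 536.7, -198.1]), array([110.4, 109.3]), 5.6, 1047)
[465 211  48  15 311] [ 0.5368 -0.188   0.2501] max [ 0.5473 -0.1609  0.2556] (array([ 537.6, -195.5]), array([12. , 69.3]), 7.5, 311)
[508 244  13   9  94] [ 0.4916 -0.2274  0.2453] max [ 0.4979 -0.222   0.2494] (array([ 491.6, -228.9]), array([13.7, 12.4]), 87.0, 94)
[442 261  14  14 146] [ 0.4648 -0.1277  0.245 ] max [ 0.4746 -0.1196  0.2511] (array([ 464.9, -129. ]), array([18.6, 19.4]), 83.4, 146)
```

View pics/m7.png

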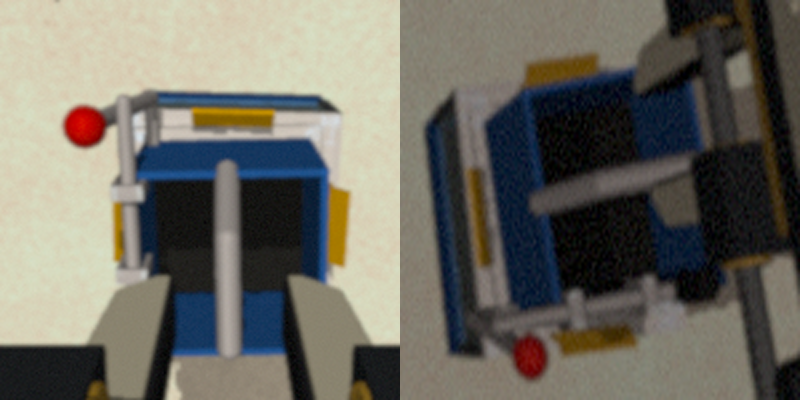

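The bolt spans past the lever at (123,100). The knob-to-ball distance is 102 mm, the figure for home, and the bail height is unchanged since seating. Handing in.

```bash
python3 -c "
from plant import robot
print(robot.close_job())"
```

```text
the job is handed in; nothing more can be done
None
```

The job is handed in, with no verdict returned: the hopper is in the seat and let go, all five rings were seen in the tray, and the door measures shut and the bolt home.

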